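Load the sensor barrel and set its acoustic shield

TASK

Take the loose aluminium sensor barrel from its wooden rest and, with the shield still open, let it go at the vee cradle of the stand (the sloping lip rolls it in), so that it centres itself and lies still along the vee near the middle. Then fold the stiff white shield forward over it to 30 degrees above level, in line with the two sloping yellow index bars, without the shield ever touching the barrel. Let go, and leave the other things on the bench where they are.

Things in the scene. Friction and masses are not known exactly. Their poses are not given: they have to be found in the camera images.
- stand: fixed sensor stand, black and aluminium, 250 x 200 mm base. Origin on the bench straight below the vee's axis, halfway along it; x level, from the loading lip to the hinge (away from the robot at zero yaw), y along the vee, z up
- vee (a point): middle of the barrel's axis once settled in the vee, 65 mm above the bench; stand's axes. Aluminium vee, open upward, 90 degrees, 150 mm long, apex 42 mm up; near flank ends at x = -18 mm (60 mm up) in the loading lip, far flank rises to 76 mm at x = 34 mm
- lip (a point): middle of the aluminium loading lip's top, at the stand's x = -40 mm, 63 mm above the bench. The lip is 150 mm wide and slopes gently (8 degrees) from 60 mm up at the vee to 69 mm at a ridge (78 mm high) at x = -90 mm: a barrel let go on it rolls down into the vee
- index (a point): upper end of the left (+y) one of two yellow index bars, 7 mm thick, at the stand's y = +-84 mm either side of the shield; they slope at 30 degrees, up from the hinge towards -x, in line with the shield's plane when it is set right
- lamp (a point): middle of the underside of the lamp bar, 302 mm above the bench: aluminium, stand's x = 95 to 150 mm, 240 mm long in y, on two posts (12 mm diameter, x = 130 mm, y = +-93 mm). It hangs above the open shield: a vertical hand cannot get at the shield's rod, one tilted about 40 degrees, leaning back to -x, can
- hinge (a point): middle of the shield's hinge axis (the stand's y), 60 mm to +x of the vee, 65 mm above the bench. The white shield is 150 mm wide, 5 mm thick, reaching from 5 to 83 mm from this axis. At 30 degrees it clears a seated barrel by about 11 mm; it would touch it at about 18 degrees
- shield (a joint): angle of the shield: 0 = level from the hinge towards the stand's -x, over the vee; 0.524 = the 30 degree index bars; 1.571 = upright; starts leaning back, 1.75 to 1.92. Stiff hinge (friction 0.28 N m, 2 to 3 N at the rod): the shield stays where it is left; stop at 2.0
- shield_grip (a point): middle of the orange rod that two ears (8 mm wide, at y = +-42 mm) carry beyond the shield's free edge: 12 mm diameter, parallel to the hinge, 76 mm clear between the ears, 130 mm from the hinge axis, with a window 41 mm deep between rod and panel. Reach through the window or pinch the rod across; it can turn between the fingers
- barrel: the sensor barrel: aluminium cylinder, 32 mm diameter, 70 mm long, black 20 mm diameter stub 10 mm long on its +y end, blue band near the other; about 0.15 kg. Origin at the middle of the 70 mm cylinder, on its axis; y is the axis. It starts lying along the rest's groove. Either way round in the vee is right
- rest: the fixed wooden rest, 70 x 100 mm, top 22 mm above the bench, with a 16 mm wide groove along its y in which the barrel lies with its axis 36 mm above the bench; origin centre of underside
- loupe: black eye loupe, 36 mm diameter, 30 mm high, in front of the stand; leave alone
- movement_holder: blue ring, 44 mm diameter, 12 mm high, in front of the stand; leave alone
- screwdriver: red screwdriver, 120 mm long, lying beside the rest; leave alone
- jar: amber jar with white cap, 40 mm diameter, 45 mm high, beyond the rest; leave alone
- watch: steel watch with black dial on a grey cushion, 65 x 52 x 45 mm; leave alone
- tweezers: steel tweezers, 120 mm long, lying flat; leave alone
Things that resemble listed ones, but are neither listed nor needed, are in the scene too. Leave any purple or turquoise look-alike of the barrel alone.

How it is judged:
On the way, in this order (a step that is already met when the one before it is completed fails the run):
1. the barrel lies released, centred and still in the vee, along it, while the shield still stands open (x of barrel in the frame of vee between -0.004 and 0.004 m and z of barrel in the frame of vee between -0.005 and 0.005 m and y of barrel in the frame of vee between -0.03 and 0.03 m and angle between the y axis of barrel and the y axis of stand, either way round below 0.1 rad and linear speed of barrel below 0.03 m/s and contact force between the fingers and barrel below 0.05 N and value of joint shield above 1.4 rad), for 0.3 s.
2. the shield is folded to 30 degrees, within 5 (value of joint shield between 0.436 and 0.611 rad), for 0.2 s.
At the end, for the whole second after the job is handed in: The shield stands at 30 degrees above level, within 5 degrees; the barrel lies still in the vee, on both flanks (axis within 4 mm sideways and 5 mm in height of the settled place, parallel within 0.1 rad, its middle within 30 mm of the vee's middle) (all of step 2 and x of barrel in the frame of vee between -0.004 and 0.004 m and z of barrel in the frame of vee between -0.005 and 0.005 m and y of barrel in the frame of vee between -0.03 and 0.03 m and angle between the y axis of barrel and the y axis of stand, either way round below 0.1 rad and linear speed of barrel below 0.03 m/s); the robot touches nothing.
It fails at once if the shield touches the barrel (contact force between shield and barrel above 0.3 N).
It fails at once if another thing on the bench is moved by more than 40 mm (distance of any of loupe, movement_holder, screwdriver, jar, watch, tweezers from where it was at the start of the episode above 0.04 m).
It also fails if it takes over 56 s, if anything falls off the work surface, if the arm or the gripper's body presses on something with over 40 N, if the wrist force passes 120 N, or if a joint passes its speed limit or range.

ROBOT

A 6-joint arm with a two-finger parallel gripper is mounted at the origin on the work surface. World frame = base frame: x ahead of the robot, y to its left, z up, the work surface at z = 0. Lengths are in m, angles in rad, forces in N, time in s.
With the tool pointing down it reaches from about 0.35 to 0.925 m from the base axis. Payload 6.4 kg.
Tool frame: the origin (TCP) lies midway between the tips of the shut fingers; the grasp point (between the pads) lies 19 mm behind it (grip_depth is the distance from the TCP to the grasp point, in m); z points along the fingers, y is the line along which they close (so a half turn about z gives the same grasp; the last joint's range is limited). The gripper opens to 94 mm and grips with 3 to 60 N. Pads are 16 mm wide; open, the fingers measure 119 mm over their backs; the gripper's body (75 mm by 177 mm) begins 78 mm behind the grasp point.
Start: joints at [0.96, 0.245, 1.558, -0, 1.339, -0.174], TCP at [0.275, 0.589, 0.185] pointing down, gripper open.
Joint ranges: [-3.13, 3.13], [-1.02, 2.26], [0.13, 2.54], [-0.95, 4.09], [0.21, 2.88], [-2.74, 2.74]. Speed limits (rad/s): [2.57, 2.57, 3.14, 3.14, 3.14, 3.14].

INTERFACE

Orientations are given as a rotation vector (axis times angle).
In Python, from cell import observe, get_image, hand_in, grip_depth gives the robot as it stands.
- The arm moves only by the tool play_rows, never from a script. Its argument "commands" is a list that holds one entry, the list of rows, each a list of 7 numbers: the turn, a rotation vector about the world's x, y, z each as a share of 0.5 rad, from -1 to 1, then the shift along the world's x, y, z each as a share of 0.3 m, from -1 to 1, then the gripper's target within -1 to 1 (fully open at 1, half-way at 0, shut at -1). In form: [[[wx, wy, wz, x, y, z, hand], ...]]. A call has exactly 5 rows; each row is the pose to reach, as a shift and turn from the pose commanded when the call began; what a row does not reach only later rows make up. A row lasts 1/10 s, in which the tool goes at most 50 mm and 8.59 degrees, less where a joint would pass 70% of its speed; a pose out of reach is approached as far as the arm can. A call with a number of a shift or a turn outside -1 to 1 is refused whole. A call with a gripper value outside its range is refused whole. The fingers move at their own pace and stop on an object; "newtons" is the grip in N (left out, the last holds). Time passes only in rows, so rows that repeat a pose let the fingers close, or fill a call up. It gives the time, the measured TCP pose, the force, the opening and the grip force at its end, in the units of the state.
- observe(): the state, without advancing time (a new reading comes with each control period).
- get_image(name): name is "side" or "top"; returns a dict with "img" (400x640x3 uint8, blue, green, red), "range_z" (400x640 float32, m along the optical axis (not along the pixel's ray), 0 where there is no reading), "K" (3x3 intrinsics, pixels), "dist_coeffs" ([k1, k2, p1, p2, k3] as OpenCV has them; the pictures are not rectified), "R" (3x3) and "t" (3): a world point X has camera coordinates R X + t. Camera axes: x right, y down, z forward; pixel columns grow to the right and rows downward; lengths in m; the calibration is good to about 2 mm. A picture is of the moment at which its call begins.
- hand_in(): hands the job in; it is judged then, once.
The state is a dict: "time_s": time; "joint_pos": joint angles; "joint_vel": joint speeds; "joint_torque": joint torques, N m; "position": TCP position; "tcp_rot": TCP orientation; "force": force on the tool from outside, world axes, zero at the start; "wrist_torque": the same for the moment, N m; "grip_width": finger opening in m; "gripper_force": force on a finger pad.
Only numpy, scipy, OpenCV 4.12 (cv2) and the standard library are available. Lean on these libraries where they do the work, as an engineer would, in place of code of your own. Each camera call takes 0.05 s, during which the arm holds its last target. There are 200 camera calls.

## Working session

There is one attempt and no reset: what is moved stays moved. The work goes in short steps, Python scripts to look and compute and a tool call to move; the robot and the scene stay as the last step left them, time stands still between calls to the robot, and variables do not carry over. Pictures are saved under pics/ and viewed, at most 10 in all, crops included, and the job is handed in when it is done.

Besides the shell and the picture viewer there is one more tool, called after "Call:" as name(argument=value, ...) on one line, values as JSON. play_rows: Moves the arm, as the interface text tells. Shift numbers are shares of 0.3 m and turn numbers shares of 0.5 rad, none past 1 either way. Its arguments: {"type":"object","properties":{"commands":{"type":"array","items":{"type":"array","items":{"type":"array","items":{"type":"number","minimum":-1,"maximum":1}}}},"newtons":{"type":"number"}},"required":["commands"]}

```bash
mkdir -p pics
cat > h.py <<'E'
import numpy as np, cv2
from cell import observe, get_image, hand_in, grip_depth
def world(c,u,v,z=None,d=None):
    "pixels -> world, by range or by plane height"
    K,R,t=[np.array(c[k],float) for k in('K','R','t')]
    p=cv2.undistortPoints(np.array([[[u,v]]],float),K,np.array(c['dist_coeffs'],float))[0,0]
    r=R.T@np.array([p[0],p[1],1.]); o=-R.T@t
    s=(z-o[2])/r[2] if z is not None else d
    return o+s*r
def cloud(c):
    K,R,t=[np.array(c[k],float) for k in('K','R','t')]
    h,w=c['range_z'].shape
    uv=np.stack(np.meshgrid(np.arange(w),np.arange(h)),-1).reshape(-1,1,2).astype(float)
    p=cv2.undistortPoints(uv,K,np.array(c['dist_coeffs'],float))[:,0]
    d=c['range_z'].reshape(-1,1)
    X=(np.hstack([p*d,d])-t)@R
    X[d[:,0]==0]=np.nan
    return X.reshape(h,w,3)
E
python3 - <<'E'
from h import *
for n in('side','top'):
    c=get_image(n); cv2.imwrite(f'pics/{n}0.png',c['img']); np.save(f'{n}0.npy',c,allow_pickle=True)
    R=np.array(c['R']);print(n,-R.T@np.array(c['t']),R[2])
o=observe();print(o,grip_depth)
E
```

```text
side [-0.14093732 -0.59542944  0.83198307] [ 0.58495285  0.56301435 -0.58381932]
top [0.43903999 0.01672405 1.12959406] [ 0.07878322  0.01439901 -0.99678778]
{'time_s': 0.1, 'joint_pos': array([ 9.59939401e-01,  2.45754913e-01,  1.55884282e+00,  2.50139332e-05,
        1.33870700e+00, -1.74101079e-01]), 'joint_vel': array([ 1.07834421e-03, -9.02146201e-04, -1.90431399e-03,  9.41903198e-04,
        1.97308855e-03, -8.53072854e-06]), 'joint_torque': array([ 8.04128686e-04, -4.16913736e+01, -3.15526378e+01,  6.86837593e-02,
        3.09582765e-02, -3.09301981e-05]), 'position': array([0.27461534, 0.58852548, 0.18407525]), 'tcp_rot': array([-6.80476504e-01, -3.06631615e+00,  2.46968083e-03]), 'force': array([ 0.6552079 , -0.20910198, -0.42175513]), 'wrist_torque': array([-0.04983759, -0.02386158, -0.03560062]), 'gripper_force': 0.0, 'grip_width': 0.09396630562075735} 0.0188
```

View pics/side0.png

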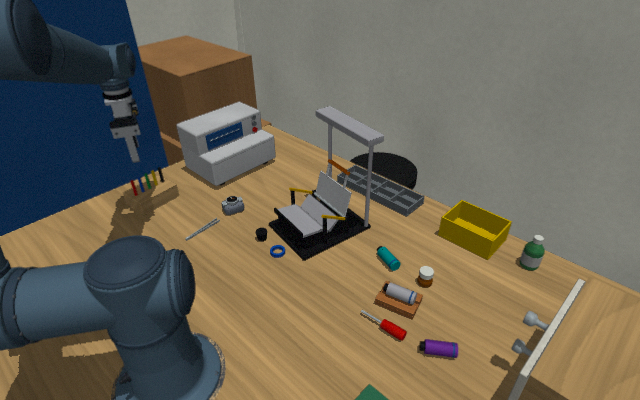

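View pics/top0.png

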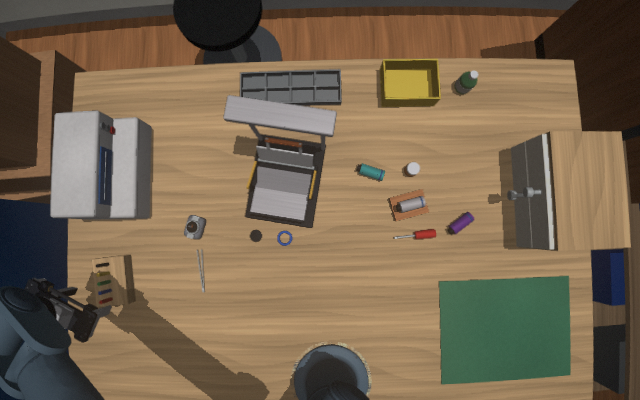

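The top view shows the stand around (285,180), slightly yawed, with the lamp bar at (280,115). The barrel is on its rest at (411,203), between the turquoise (371,172) and purple (461,223) look-alikes. Next I measure.

Run:
```python
from h import *
np.set_printoptions(precision=4,suppress=True)
c=np.load('top0.npy',allow_pickle=True).item(); s=np.load('side0.npy',allow_pickle=True).item()
def rect(P,n):
    P=P[np.isfinite(P).all(1)]
    r=cv2.minAreaRect((P[:,:2]*1000).astype(np.float32)); print(n,len(P),'c',r[0],'size',r[1],'ang',r[2],'z',np.percentile(P[:,2],[5,50,95]))
def win(c,u0,u1,v0,v1):
    m=np.zeros(c['img'].shape[:2],bool); m[v0:v1,u0:u1]=1; return m
X=cloud(c); hsv=cv2.cvtColor(c['img'],cv2.COLOR_BGR2HSV); H,S,V=cv2.split(hsv)
z=X[...,2]
print('bench z',np.nanmedian(z[300:330,250:420]))
w=win(c,215,345,90,235)
rect(X[w&(z>.28)],'lamp top')
yel=w&(H>18)&(H<30)&(S>200)&(V>100)
n,l,st,ce=cv2.connectedComponentsWithStats(yel.astype(np.uint8))
for i in range(1,n):
    if st[i,4]>15:
        P=X[l==i];rect(P,f'yel{ce[i]}'); print(P[np.argmax(P[:,2])],P[np.argmin(P[:,2])])
w2=win(c,380,435,180,225)
rest=w2&(z>.01)
rect(X[rest],'rest+barrel')
rect(X[w2&(z>.032)],'barrel')
rect(X[w2&(z>.015)&(z<.025)],'rest top')
blue=w2&(H>100)&(H<130)&(S>100)&(V>60); print('blue',blue.sum(),np.nanmean(X[blue],0))
blk=w2&(V<45); print('blk',blk.sum(),np.nanmean(X[blk],0))
# stand
rect(X[win(c,240,330,135,232)&(z>.006)&(z<.04)&(V<60)],'base')
wl=win(c,240,330,140,232)
lip=wl&(z>.055)&(z<.075)&(V>110)&(S<60); rect(X[lip],'lip/vee')
# side
Y=cloud(s); h2=cv2.cvtColor(s['img'],cv2.COLOR_BGR2HSV);H2,S2,V2=cv2.split(h2)
w=win(s,310,360,145,185)
org=w&(H2>3)&(H2<18)&(S2>170)&(V2>60); print('orange side',org.sum()); rect(Y[org],'rod side')
print(Y[org][np.argsort(Y[org][:,1])][[0,-1]])
wo=win(c,255,310,130,160)
org=wo&(H<14)&(S>150)&(V>40);print(org.sum());rect(X[org],'rod top')
cc=np.hstack([cv2.resize(c['img'][90:240,220:340],None,fx=3,fy=3),cv2.resize(s['img'][100:250,260:380],None,fx=3,fy=3)])
cv2.imwrite('pics/crop1.png',cc)
```

```text
bench z 0.0003124073368365626
lamp top 2906 c (683.7432250976562, 102.62372589111328) size (239.24534606933594, 56.692806243896484) ang 79.02886199951172 z [0.3213 0.3273 0.3297]
rest+barrel 846 c (528.860595703125, -222.68209838867188) size (127.00251770019531, 108.02051544189453) ang 15.002613067626953 z [0.0182 0.0239 0.0527]
barrel 311 c (502.65386962890625, -233.6175537109375) size (32.042266845703125, 78.51712036132812) ang 13.810961723327637 z [0.0387 0.0486 0.0542]
rest top 459 c (528.860595703125, -222.68209838867188) size (127.00251770019531, 108.02051544189453) ang 15.002613067626953 z [0.0184 0.0221 0.0245]
blue 0 [nan nan nan]
blk 0 [nan nan nan]
base 1278 c (565.2283325195312, 124.78125762939453) size (198.10813903808594, 283.38720703125) ang 79.45314025878906 z [0.0091 0.0126 0.0163]
lip/vee 2000 c (551.1806030273438, 127.08235168457031) size (155.66259765625, 148.06410217285156) ang 79.64772033691406 z [0.0573 0.0653 0.0726]
orange side 86
rod side 86 c (652.6432495117188, 103.93132781982422) size (93.1025161743164, 13.025105476379395) ang 82.30667114257812 z [0.1909 0.1954 0.1983]
[[0.6443 0.0586 0.1944]
 [0.6626 0.1496 0.1966]]
119
rod top 119 c (654.7073974609375, 108.14396667480469) size (87.028076171875, 9.661384582519531) ang 79.68179321289062 z [0.1936 0.1965 0.1992]<stdin>:24: RuntimeWarning: Mean of empty slice
<stdin>:25: RuntimeWarning: Mean of empty slice
```

View pics/crop1.png

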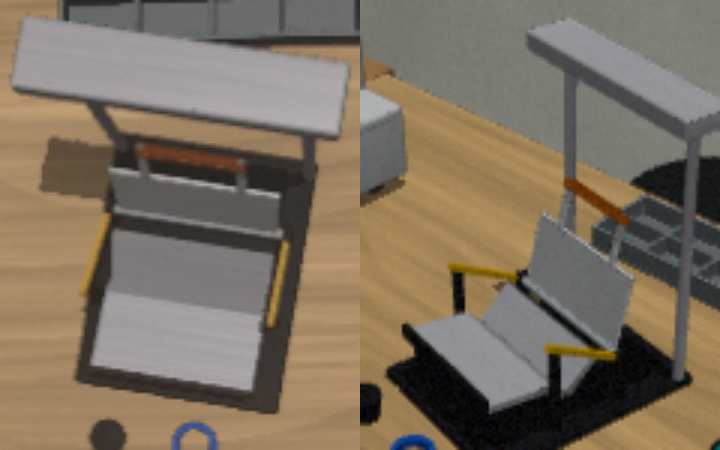

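Estimates from the masks and cloud:
- **Stand:** origin about (0.564, 0.125), yaw about -10.5°.
- **Barrel:** overall centre (0.503, -0.234), axis yaw 13.8°, stub at the +y end.
- **Shield rod:** about 0.191 m high.

I'll grip the barrel by its ends, which lets me lower it straight into the vee.

Call:
play_rows(commands=[[[0,0,0.07,0.04,-0.14,0,1],[0,0,0.14,0.08,-0.28,0,1],[0,0,0.2,0.12,-0.42,0,1],[0,0,0.27,0.16,-0.55,0,1],[0,0,0.34,0.19,-0.685,0,1]]], newtons=20)

```text
time_s: 0.6
position: [0.3321, 0.3818, 0.1846]
tcp_rot: [-0.415, -3.114, 0.001]
force: [-0.2, 0.2, 0.6]
grip_width: 0.0942
gripper_force: 0.0
```

Call:
play_rows(commands=[[[0,0,0.07,0.04,-0.14,0,1],[0,0,0.14,0.08,-0.28,0,1],[0,0,0.2,0.12,-0.42,0,1],[0,0,0.27,0.16,-0.55,0,1],[0,0,0.34,0.19,-0.685,0,1]]])

```text
time_s: 1.1
position: [0.389, 0.1763, 0.1849]
tcp_rot: [0.149, 3.138, -0.0]
force: [0.6, 1.0, -0.2]
grip_width: 0.0939
gripper_force: 0.0
```

Call:
play_rows(commands=[[[0,0,0.07,0.04,-0.14,0,1],[0,0,0.14,0.08,-0.28,0,1],[0,0,0.2,0.12,-0.42,0,1],[0,0,0.27,0.16,-0.55,0,1],[0,0,0.34,0.19,-0.685,0,1]]])

```text
time_s: 1.6
position: [0.446, -0.0292, 0.1849]
tcp_rot: [-0.117, 3.139, 0.0]
force: [0.1, 0.0, 0.4]
grip_width: 0.0942
gripper_force: 0.0
```

Call:
play_rows(commands=[[[0,0,0.07,0.04,-0.14,0,1],[0,0,0.14,0.08,-0.28,-0.07,1],[0,0,0.2,0.12,-0.42,-0.14,1],[0,0,0.27,0.16,-0.55,-0.2,1],[0,0,0.34,0.19,-0.685,-0.25,1]]])

```text
time_s: 2.1
position: [0.5026, -0.2343, 0.1083]
tcp_rot: [0.383, -3.117, -0.002]
force: [0.4, -0.6, 0.2]
grip_width: 0.094
gripper_force: 0.0
```

Call:
play_rows(commands=[[[0,0,0,0,0,-0.06,1],[0,0,0,0,0,-0.12,1],[0,0,0,0,0,-0.18,1],[0,0,0,0,0,-0.23,1],[0,0,0,0,0,-0.265,1]]])

```text
time_s: 2.6
position: [0.5023, -0.2325, 0.0291]
tcp_rot: [0.381, -3.117, -0.002]
force: [-0.3, 0.2, -0.1]
grip_width: 0.0941
gripper_force: 0.0
```

Call:
play_rows(commands=[[[0,0,0,0,0,0,0.6],[0,0,0,0,0,0,0.55],[0,0,0,0,0,0,0.5],[0,0,0,0,0,0,0.5],[0,0,0,0,0,0,0.5]]])

```text
time_s: 3.1
position: [0.5034, -0.2334, 0.0313]
tcp_rot: [-0.381, 3.117, -0.002]
force: [-0.4, 0.1, -0.5]
grip_width: 0.0705
gripper_force: 0.3
```

Run:
```python
from h import *
s=get_image('side');c=get_image('top')
a=cv2.resize(s['img'][240:340,340:460],None,fx=4,fy=4);b=cv2.resize(c['img'][150:250,360:440],None,fx=4,fy=4)
cv2.imwrite('pics/g1.png',np.hstack([a,b]))
```

```text
(no output)
```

View pics/g1.png

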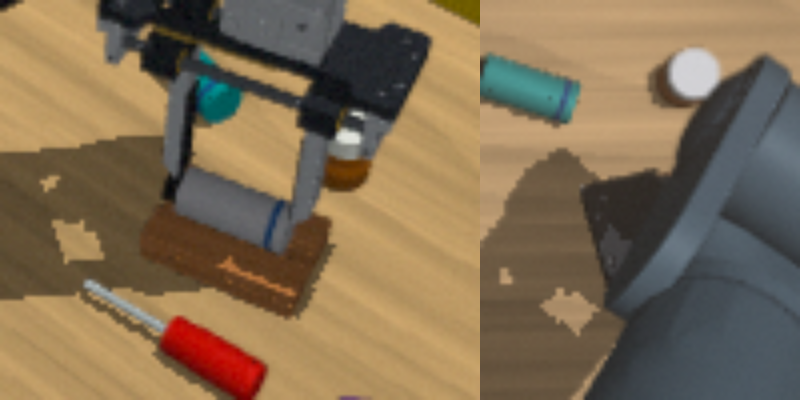

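The side crop shows the fingers at the two barrel ends, (180,185) and (300,220), with the other objects clear. I'll squeeze.

Call:
play_rows(commands=[[[0,0,0,0,0,0,0.3],[0,0,0,0,0,0,0.3],[0,0,0,0,0,0,0.3],[0,0,0,0,0,0,0.3],[0,0,0,0,0,0,0.3]]], newtons=25)

```text
time_s: 3.7
position: [0.5035, -0.2336, 0.0311]
tcp_rot: [-0.381, 3.117, -0.002]
force: [1.6, -4.0, 3.9]
grip_width: 0.0613
gripper_force: 3.9
```

Run:
```python
from h import *
s=get_image('side')
cv2.imwrite('pics/g2.png',cv2.resize(s['img'][270:330,365:440],None,fx=8,fy=8,interpolation=cv2.INTER_CUBIC))
X=cloud(s);np.set_printoptions(precision=3,suppress=True)
w=X[270:330,365:440].reshape(-1,3);w=w[(w[:,2]>.03)&(w[:,2]<.06)]
print(cv2.minAreaRect((w[:,:2]*1000).astype(np.float32)),np.percentile(w,[2,50,98],axis=0))
```

```text
((502.685302734375, -232.97372436523438), (187.6932830810547, 92.47386932373047), 9.436697006225586) [[ 0.48  -0.267  0.032]
 [ 0.494 -0.239  0.046]
 [ 0.597 -0.191  0.057]]
```

View pics/g2.png

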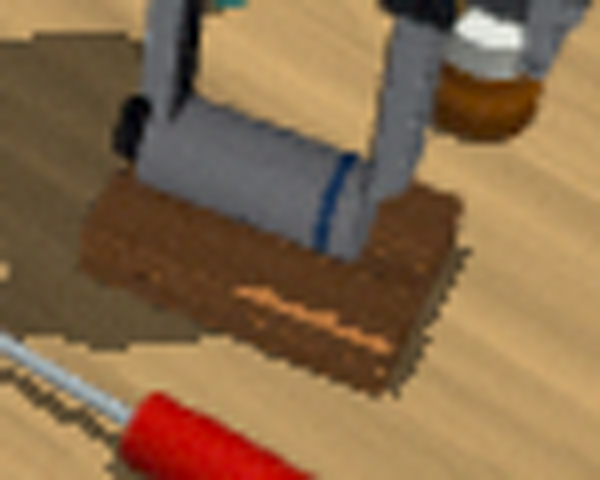

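Run:
```python
from h import *
np.set_printoptions(precision=4,suppress=True)
s0=np.load('side0.npy',allow_pickle=True).item(); s=get_image('side')
for n,c in(('before',s0),('now',s)):
    X=cloud(c);h=cv2.cvtColor(c['img'],cv2.COLOR_BGR2HSV)
    m=np.zeros(h.shape[:2],bool);m[275:310,375:425]=1
    b=m&(h[...,0]>100)&(h[...,0]<130)&(h[...,1]>110)
    k=m&(h[...,2]<40)&(X[...,2]>.026)&(X[...,2]<.055)
    g=m&(h[...,1]<60)&(X[...,2]>.026)&(X[...,2]<.055)
    for q,l in((b,'blue'),(k,'stub'),(g,'grey')): print(n,l,q.sum(),np.nanmean(X[q],0) if q.any() else '', np.argwhere(q).mean(0)[::-1] if q.any() else '')
    r=cv2.minAreaRect((X[g][:,:2]*1000).astype(np.float32));print(r)
o=observe();print(o['position'],o['grip_width'],o['force'],o['gripper_force'])
```

```text
before blue 18 [ 0.501  -0.2647  0.0466] [408.8889 296.    ]
before stub 21 [ 0.4886 -0.2031  0.0425] [385.     286.9048]
before grey 386 [ 0.5003 -0.2426  0.0451] [400.956  291.9404]
((533.4635009765625, -229.33872985839844), (101.49359893798828, 77.30091094970703), 15.573697090148926)
now blue 18 [ 0.4988 -0.254   0.0481] [404.6667 293.8333]
now stub 23 [ 0.4866 -0.1927  0.0423] [381.1739 285.2609]
now grey 366 [ 0.4976 -0.2324  0.0449] [396.9071 290.4262]
((523.0532836914062, -245.53829956054688), (66.94246673583984, 124.76292419433594), 63.0409049987793)
[ 0.5035 -0.2335  0.0311] 0.06130881411813529 [ 1.4027 -2.9918  4.8749] 4.133907984942198
```

Run:
```python
from h import *
np.set_printoptions(precision=3,suppress=True,linewidth=200)
s=get_image('side');X=cloud(s)
for v in range(276,300,2): print(v,[tuple(np.round(X[v,u],3)) for u in range(408,420,2)])
print('left')
for v in range(272,290,2): print(v,[tuple(np.round(X[v,u],3)) for u in range(380,392,2)])
```

```text
276 [(np.float64(0.597), np.float64(-0.204), np.float64(0.0)), (np.float64(0.601), np.float64(-0.207), np.float64(-0.001)), (np.float64(0.603), np.float64(-0.212), np.float64(0.001)), (np.float64(0.504), np.float64(-0.268), np.float64(0.116)), (np.float64(0.502), np.float64(-0.274), np.float64(0.121)), (np.float64(0.503), np.float64(-0.278), np.float64(0.123))]
278 [(np.float64(0.591), np.float64(-0.208), np.float64(0.0)), (np.float64(0.592), np.float64(-0.213), np.float64(0.002)), (np.float64(0.597), np.float64(-0.216), np.float64(0.001)), (np.float64(0.501), np.float64(-0.27), np.float64(0.113)), (np.float64(0.504), np.float64(-0.274), np.float64(0.113)), (np.float64(0.508), np.float64(-0.277), np.float64(0.112))]
280 [(np.float64(0.583), np.float64(-0.213), np.float64(0.002)), (np.float64(0.589), np.float64(-0.215), np.float64(-0.001)), (np.float64(0.594), np.float64(-0.219), np.float64(-0.002)), (np.float64(0.501), np.float64(-0.271), np.float64(0.107)), (np.float64(0.503), np.float64(-0.275), np.float64(0.108)), (np.float64(0.513), np.float64(-0.275), np.float64(0.1))]
282 [(np.
[... 5818 characters left out ...]
 np.float64(-0.193), np.float64(0.044)), (np.float64(0.485), np.float64(-0.196), np.float64(0.043)), (np.float64(0.484), np.float64(-0.203), np.float64(0.049)), (np.float64(0.487), np.float64(-0.206), np.float64(0.049)), (np.float64(0.49), np.float64(-0.211), np.float64(0.05)), (np.float64(0.494), np.float64(-0.214), np.float64(0.049))]
288 [(np.float64(0.482), np.float64(-0.193), np.float64(0.037)), (np.float64(0.481), np.float64(-0.2), np.float64(0.042)), (np.float64(0.48), np.float64(-0.206), np.float64(0.048)), (np.float64(0.486), np.float64(-0.208), np.float64(0.045)), (np.float64(0.487), np.float64(-0.213), np.float64(0.048)), (np.float64(0.489), np.float64(-0.217), np.float64(0.048))]
```

Call:
play_rows(commands=[[[0,0,0,0,0,0,0.6],[0,0,0,0,0,0,1],[0,0,0,0,0,0,1],[0,0,0,0,0,0,1],[0,0,0,0,0,0,1]]])

```text
time_s: 4.35
position: [0.502, -0.232, 0.0295]
tcp_rot: [0.381, -3.116, -0.003]
force: [-0.5, 0.4, -0.1]
grip_width: 0.0935
gripper_force: 0.0
```

The fingers swing on an arc: at 61 mm open their tips sit about 20 mm higher than shut. The left one therefore rode over the stub and pushed the barrel about 10 mm towards +y. I'll measure the tip height at full opening, re-centre and go lower.

Run:
```python
from h import *
np.set_printoptions(precision=4,suppress=True)
s=get_image('side');X=cloud(s);h=cv2.cvtColor(s['img'],cv2.COLOR_BGR2HSV)
m=np.zeros(h.shape[:2],bool);m[230:315,360:450]=1
f=m&(h[...,1]<70)&(X[...,2]>.03)
P=X[f];a=np.deg2rad(13.8);ax=np.array([-np.sin(a),np.cos(a)]);nx=np.array([np.cos(a),np.sin(a)])
d=P[:,:2]-[.502,-.232];q=d@ax;e=d@nx
for sgn in(1,-1):
    k=(sgn*q>.044)&(sgn*q<.065)&(abs(e)<.012)
    print(sgn,k.sum(),np.sort(P[k,2])[:8],np.percentile(q[k],[5,95]))
k=(abs(q)<.06)&(P[:,2]<.056)&(abs(e)<.03);print('barrel along',np.percentile(q[k],[0,2,50,98,100]))
b=m&(h[...,0]>100)&(h[...,0]<130)&(h[...,1]>110);print('blue',X[b].mean(0),((X[b][:,:2]-[.502,-.232])@ax).mean())
st=m&(h[...,2]<40)&(X[...,2]>.026)&(X[...,2]<.055);print('stub',X[st].mean(0),((X[st][:,:2]-[.502,-.232])@ax))
```

```text
1 182 [0.0464 0.053  0.0536 0.0556 0.0562 0.0563 0.0565 0.0566] [0.046  0.0596]
-1 202 [0.0532 0.0534 0.055  0.057  0.0571 0.0577 0.0586 0.0601] [-0.0612 -0.0471]
barrel along [-0.0511 -0.0337  0.0029  0.0412  0.0524]
blue [nan nan nan] nan
stub [ 0.4877 -0.1918  0.0437] [0.0473 0.0466 0.0468 0.0453 0.0436 0.0412 0.0433 0.042  0.039  0.0449
 0.043  0.0403 0.0387 0.0445 0.0416 0.0396 0.0434 0.0417 0.0383 0.043
 0.0406 0.0385 0.0456 0.0434 0.04   0.0405]
```

Call:
play_rows(commands=[[[0,0,0,-0.006,0.024,0,1],[0,0,0,-0.006,0.024,-0.03,1],[0,0,0,-0.006,0.024,-0.06,1],[0,0,0,-0.006,0.024,-0.078,1],[0,0,0,-0.006,0.024,-0.078,1]]])

```text
time_s: 4.9
position: [0.5002, -0.2252, 0.0056]
tcp_rot: [0.381, -3.116, -0.003]
force: [0.6, -0.4, -0.1]
grip_width: 0.0944
gripper_force: 0.0
```

Call:
play_rows(commands=[[[0,0,0,0,0,0,0.6],[0,0,0,0,0,0,0.5],[0,0,0,0,0,0,0.4],[0,0,0,0,0,0,0.4],[0,0,0,0,0,0,0.4]]])

```text
time_s: 5.4
position: [0.5014, -0.226, 0.0074]
tcp_rot: [-0.381, 3.118, -0.001]
force: [-0.1, -0.2, 0.8]
grip_width: 0.0799
gripper_force: 25.0
```

Gripped at 80 mm with 25 N. I lift it and carry it over the vee.

Call:
play_rows(commands=[[[0,0,0,0,0,0.1,0.4],[0,0,0,0,0,0.22,0.4],[0,0,0,0,0,0.34,0.4],[0,0,0,0,0,0.46,0.4],[0,0,0,0,0,0.55,0.4]]])

```text
time_s: 5.9
position: [0.5015, -0.2261, 0.1746]
tcp_rot: [-0.381, 3.117, -0.002]
force: [0.6, 0.1, -1.7]
grip_width: 0.0798
gripper_force: 25.0
```

Call:
play_rows(commands=[[[0,0,-0.08,0.02,0.1,0,0.4],[0,0,-0.16,0.04,0.22,0,0.4],[0,0,-0.24,0.06,0.34,0,0.4],[0,0,-0.33,0.08,0.46,0,0.4],[0,0,-0.424,0.105,0.585,0,0.4]]])

```text
time_s: 6.4
position: [0.5323, -0.0489, 0.172]
tcp_rot: [0.045, -3.141, -0.0]
force: [1.0, 0.5, -1.6]
grip_width: 0.0796
gripper_force: 25.0
```

Call:
play_rows(commands=[[[0,0,-0.08,0.02,0.13,0,0.4],[0,0,-0.16,0.04,0.26,0,0.4],[0,0,-0.24,0.06,0.38,0,0.4],[0,0,-0.33,0.08,0.5,0,0.4],[0,0,-0.424,0.105,0.585,0,0.4]]])

```text
time_s: 6.9
position: [0.5637, 0.1274, 0.1719]
tcp_rot: [-0.284, -3.128, -0.0]
force: [0.8, -0.2, -1.1]
grip_width: 0.0799
gripper_force: 25.0
```

Run:
```python
from h import *
o=observe();print(o['position'],o['tcp_rot'],o['grip_width'],o['force'],o['joint_pos'])
r=o['tcp_rot'];print('yaw y deg',np.degrees(2*np.arctan2(r[1],r[0]))-90)
s=get_image('side');c=get_image('top')
cv2.imwrite('pics/p1.png',np.hstack([cv2.resize(s['img'][90:260,240:400],None,fx=3,fy=3),cv2.resize(c['img'][70:240,220:320],None,fx=3,fy=3)]))
```

```text
[0.56367982 0.12742495 0.17185801] [-2.84185616e-01 -3.12798085e+00 -3.29833331e-04] 0.07991875925411475 [ 0.78100829 -0.21256867 -1.08356542] [ 2.60700468e-02  9.07122362e-02  1.75718644e+00  3.05015324e-04
  1.29439338e+00 -1.36360163e+00]
yaw y deg -280.38245283924283
```

View pics/p1.png

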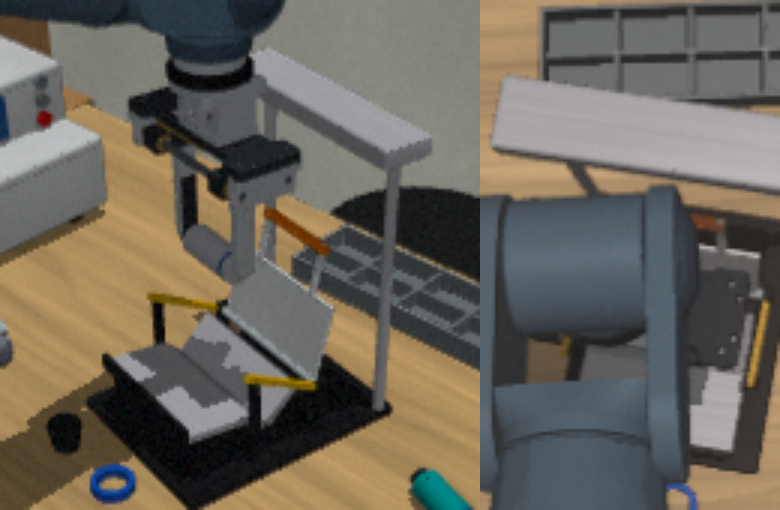

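The crop shows the barrel held level along the vee axis at (205,250), clear of the shield and lamp. I'll lower it.

Call:
play_rows(commands=[[[0,0,0,0,0,-0.08,0.4],[0,0,0,0,0,-0.16,0.4],[0,0,0,0,0,-0.24,0.4],[0,0,0,0,0,-0.31,0.4],[0,0,0,0,0,-0.36,0.4]]])

```text
time_s: 7.5
position: [0.563, 0.1243, 0.0623]
tcp_rot: [-0.284, -3.126, 0.001]
force: [-0.2, 0.8, -2.2]
grip_width: 0.0797
gripper_force: 25.0
```

Call:
play_rows(commands=[[[0,0,0,0,0,-0.02,0.4],[0,0,0,0,0,-0.04,0.4],[0,0,0,0,0,-0.06,0.4],[0,0,0,0,0,-0.08,0.4],[0,0,0,0,0,-0.08,0.4]]])

```text
time_s: 8.0
position: [0.5638, 0.1252, 0.0396]
tcp_rot: [-0.283, -3.128, 0.0]
force: [0.4, 0.4, -0.7]
grip_width: 0.0798
gripper_force: 25.0
```

Call:
play_rows(commands=[[[0,0,0,0,0,-0.003,0.4],[0,0,0,0,0,-0.006,0.4],[0,0,0,0,0,-0.008,0.4],[0,0,0,0,0,-0.008,0.4],[0,0,0,0,0,-0.008,0.4]]], newtons=10)

```text
time_s: 8.5
position: [0.5644, 0.1252, 0.038]
tcp_rot: [0.283, 3.128, 0.0]
force: [0.5, 0.5, -1.6]
grip_width: 0.08
gripper_force: 10.0
```

Call:
play_rows(commands=[[[0,0,0,0,0,0,0.75],[0,0,0,0,0,0,0.85],[0,0,0,0,0,0,1],[0,0,0,0,0,0,1],[0,0,0,0,0,0,1]]])

```text
time_s: 9.0
position: [0.5642, 0.1252, 0.0378]
tcp_rot: [0.284, 3.129, -0.0]
force: [0.0, 0.0, -0.0]
grip_width: 0.0938
gripper_force: 0.0
```

Run:
```python
from h import *
s=get_image('side')
cv2.imwrite('pics/p2.png',cv2.resize(s['img'][170:260,260:380],None,fx=5,fy=5))
```

```text
(no output)
```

View pics/p2.png

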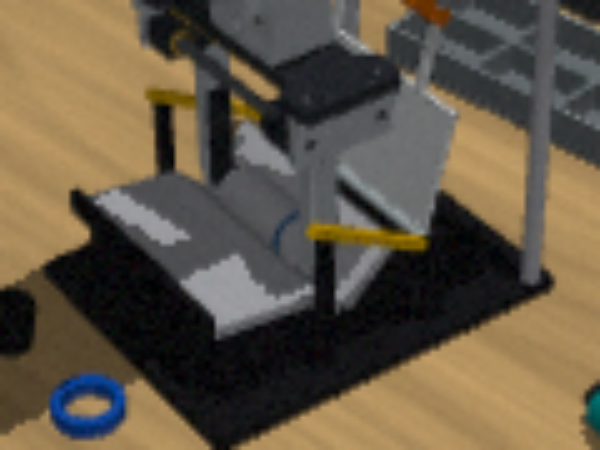

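The barrel lies in the vee at (260,210), with both fingers clear of its ends. I'll raise the hand and back off to -x.

Call:
play_rows(commands=[[[0,0,0,0,0,0.06,1],[0,0,0,0,0,0.16,1],[0,0,0,0,0,0.28,1],[0,0,0,0,0,0.42,1],[0,0,0,0,0,0.55,1]]])

```text
time_s: 9.55
position: [0.564, 0.1252, 0.2045]
tcp_rot: [0.284, 3.128, 0.0]
force: [0.5, 1.0, 0.0]
grip_width: 0.0939
gripper_force: 0.0
```

Call:
play_rows(commands=[[[0,0,-0.2,-0.1,0.02,0.02,0.5],[0,0,-0.4,-0.2,0.04,0.04,0],[0,0,-0.6,-0.3,0.06,0.06,-0.1],[0,0,-0.8,-0.42,0.08,0.08,-0.1],[0,0,-1,-0.55,0.1,0.1,-0.1]]])

```text
time_s: 10.05
position: [0.3979, 0.1553, 0.2329]
tcp_rot: [-1.055, -2.959, -0.0]
force: [-1.0, -0.9, 1.0]
grip_width: 0.0575
gripper_force: 0.0
```

```bash
cat > m.py <<'E'
from h import *
np.set_printoptions(precision=4,suppress=True)
O=np.array([.564,.1248]);a=np.deg2rad(-10.5);ex=np.array([np.cos(a),np.sin(a)]);ey=np.array([-np.sin(a),np.cos(a)])
def st(P): d=P[:,:2]-O; return np.c_[d@ex,d@ey,P[:,2]]*1000
def look():
  for n in('top','side'):
    c=get_image(n);X=cloud(c);h=cv2.cvtColor(c['img'],cv2.COLOR_BGR2HSV)
    P=st(X.reshape(-1,3));q=h.reshape(-1,3)
    near=(abs(P[:,0]-30)<150)&(abs(P[:,1])<60)&(P[:,2]>85)&(P[:,2]<215)
    o=near&((q[:,0]<16))&(q[:,1]>150)&(q[:,2]>40)
    if o.sum()>5: print(n,'rod',o.sum(),np.median(P[o],0),np.ptp(P[o],0))
    b=(abs(P[:,0])<14)&(abs(P[:,1])<60)&(P[:,2]>70)&(P[:,2]<90)
    if b.sum(): 
        hi=b&(P[:,2]>77);print(n,'barrel',b.sum(),np.median(P[hi],0),np.percentile(P[hi,1],[1,99]),P[hi,2].max(), np.polyfit(P[hi,1],P[hi,0],1))
if __name__=='__main__':
  look();o=observe();print(o['position'],o['tcp_rot'],o['joint_pos'])
E
python3 m.py
```

```text
top rod 111 [ 91.4723   1.9403 196.4444] [ 9.5812 85.5046  9.7054]
top barrel 279 [-0.1143 -3.1498 79.871 ] [-36.5562  37.6027] 85.81022262362559 [ 0.0038 -0.0326]
side rod 89 [ 89.6139  -7.1241 195.0845] [12.3719 92.8378 12.7446]
side barrel 156 [-1.8749 -8.9465 79.8237] [-41.612   28.6574] 84.30546063215871 [-0.     -1.4217]
[0.3968 0.156  0.2336] [1.0471 2.9598 0.002 ] [ 0.107  -0.3565  2.0455  0.0003  1.4503 -0.7837]
```

The barrel is seated and centred, x about 0, y about -5 mm. The rod is at stand (92, 0, 191) mm, so the shield is at about 1.82 rad. I'll turn the hand to pinch across the rod and tilt it about 55°, which also keeps the 177 mm body clear of the lamp.

Call:
play_rows(commands=[[[0,0,-0.2,0.02,-0.01,0.02,-0.1],[0,0,-0.4,0.04,-0.02,0.04,-0.1],[0,0,-0.6,0.06,-0.03,0.06,-0.1],[0,0,-0.8,0.08,-0.03,0.08,-0.1],[0,0,-1,0.1,-0.03,0.1,-0.1]]])

```text
time_s: 10.65
position: [0.43, 0.1459, 0.2628]
tcp_rot: [1.754, 2.606, -0.0]
force: [-0.9, 0.1, -0.1]
grip_width: 0.042
gripper_force: 0.0
```

Call:
play_rows(commands=[[[0,0,-0.2,0.02,-0.01,0,-0.1],[0,0,-0.4,0.04,-0.02,0,-0.1],[0,0,-0.6,0.06,-0.03,0,-0.1],[0,0,-0.8,0.08,-0.03,0,-0.1],[0,0,-1,0.1,-0.03,0,-0.1]]])

```text
time_s: 11.15
position: [0.46, 0.1369, 0.2625]
tcp_rot: [-2.344, -2.091, 0.0]
force: [-0.1, 0.4, 1.3]
grip_width: 0.0424
gripper_force: 0.0
```

Call:
play_rows(commands=[[[-0.03,-0.19,-0.03,0.03,-0.01,0,-0.15],[-0.07,-0.38,-0.06,0.06,-0.02,0,-0.15],[-0.1,-0.58,-0.09,0.09,-0.03,0,-0.15],[-0.14,-0.78,-0.12,0.12,-0.03,0,-0.15],[-0.18,-0.98,-0.15,0.15,-0.03,0,-0.15]]])

```text
time_s: 11.65
position: [0.5052, 0.1279, 0.2633]
tcp_rot: [2.088, 1.73, 0.427]
force: [-0.6, 0.5, 0.3]
grip_width: 0.0395
gripper_force: 0.0
```

Call:
play_rows(commands=[[[-0.03,-0.18,0,0.05,-0.01,0,-0.15],[-0.06,-0.36,0,0.1,-0.02,0,-0.15],[-0.1,-0.54,0,0.15,-0.03,0,-0.15],[-0.13,-0.72,0,0.2,-0.03,0,-0.15],[-0.17,-0.9,0,0.25,-0.03,0,-0.15]]])

```text
time_s: 12.15
position: [0.5801, 0.1193, 0.2633]
tcp_rot: [1.762, 1.456, 0.744]
force: [-0.0, -0.8, 0.1]
grip_width: 0.04
gripper_force: 0.0
```

```bash
cat > pose.py <<'E'
from m import *
from scipy.spatial.transform import Rotation as Rn
o=observe();R=Rn.from_rotvec(o['tcp_rot']).as_matrix();S=np.c_[np.r_[ex,0],np.r_[ey,0],[0,0,1]]
print('tcp stand mm',st(o['position'][None])[0],'z',R[:,2]@S,'y',R[:,1]@S,'j',o['joint_pos'],'t',o['time_s'],'w',o['grip_width'],o['force'])
t=np.arctan2(R[:,2]@S[:,0],-R[2,2]);print('tilt',np.degrees(t))
E
python3 pose.py
```

```text
tcp stand mm [ 16.8566  -2.4246 263.283 ] z [ 0.819  -0.0176 -0.5735] y [0.5737 0.0027 0.8191] j [ 0.1616 -0.4041  2.2607 -0.7198  0.4612  0.8672] t 12.15 w 0.03999982059309311 [-0.0128 -0.7618  0.0772]
tilt 54.99644133427114
```

Call:
play_rows(commands=[[[0,0,0,0.02,0,-0.03,-0.15],[0,0,0,0.05,0,-0.06,-0.15],[0,0,0,0.07,-0.01,-0.1,-0.15],[0,0,0,0.096,-0.01,-0.133,-0.15],[0,0,0,0.096,-0.01,-0.133,-0.15]]])

```text
time_s: 12.65
position: [0.608, 0.1157, 0.2206]
tcp_rot: [1.768, 1.46, 0.737]
force: [-0.9, -0.3, -0.3]
grip_width: 0.0403
gripper_force: 0.0
```

Call:
play_rows(commands=[[[0,0,0,0.045,-0.008,-0.032,-0.15],[0,0,0,0.09,-0.016,-0.064,-0.15],[0,0,0,0.135,-0.025,-0.096,-0.15],[0,0,0,0.17,-0.032,-0.122,-0.15],[0,0,0,0.188,-0.035,-0.134,-0.15]]])

```text
time_s: 13.15
position: [0.6645, 0.1015, 0.1905]
tcp_rot: [1.777, 1.474, 0.739]
force: [-0.2, -0.5, -0.3]
grip_width: 0.0402
gripper_force: 0.0
```

```bash
python3 pose.py
python3 - <<'E'
from h import *
s=get_image('side')
cv2.imwrite('pics/r1.png',cv2.resize(s['img'][90:240,270:410],None,fx=4,fy=4))
E
```

```text
tcp stand mm [103.0701  -4.6438 190.501 ] z [ 0.8069 -0.01   -0.5905] y [0.5906 0.002  0.807 ] j [ 0.0832 -0.0827  2.1389 -0.9456  0.2774  1.0851] t 13.15 w 0.04021380958301191 [-0.1703 -0.5279 -0.3093]
tilt 53.80280775330068
```

View pics/r1.png

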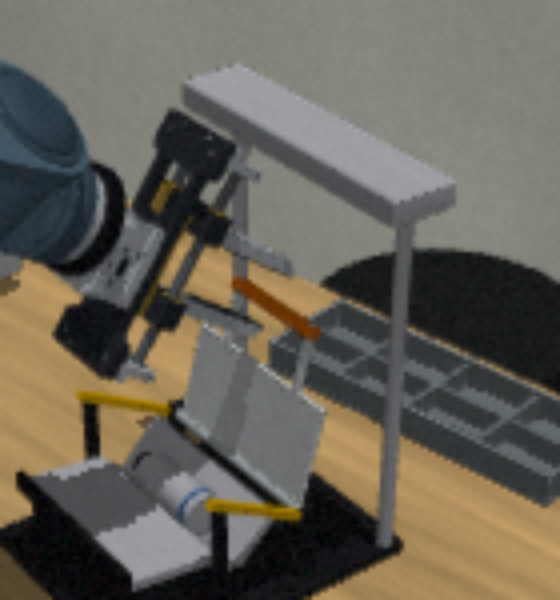

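Wrist joints 4 and 5 are near their limits, so the pose is 7 mm high. The crop shows the fingers straddling the rod at (277,307), with the lamp well clear. I'll ease the tilt to 50° and the yaw by 3°.

Call:
play_rows(commands=[[[0.01,0.06,0.035,0,0,0,-0.15],[0.02,0.12,0.07,0,0,0,-0.15],[0.032,0.172,0.105,0.004,0,-0.004,-0.15],[0.032,0.172,0.105,0.004,0,-0.008,-0.15],[0.032,0.172,0.105,0.004,0,-0.008,-0.15]]])

```text
time_s: 13.7
position: [0.6647, 0.1019, 0.1881]
tcp_rot: [1.808, 1.58, 0.711]
force: [-0.3, 0.0, 0.1]
grip_width: 0.0401
gripper_force: 0.0
```

```bash
python3 pose.py; python3 m.py
```

```text
tcp stand mm [103.1896  -4.1341 188.1254] z [ 0.7521  0.0311 -0.6583] y [0.6574 0.0346 0.7527] j [ 0.048  -0.0893  2.1074 -0.4786  0.3136  0.5769] t 13.7 w 0.04008645534530632 [-0.314   0.0014  0.1178]
tilt 48.80348577208939
top rod 27 [ 91.4816 -30.6026 196.4018] [ 9.1259 78.7468  4.9697]
top barrel 51 [  1.4054 -30.7308  80.0186] [-36.9915 -24.9025] 85.86315848340398 [-0.2083 -5.8161]
side rod 88 [ 89.6485  -8.6001 195.5933] [14.1785 93.268   9.9171]
side barrel 157 [-2.097  -6.4354 79.9483] [-40.9388  27.718 ] 84.85817268939702 [-0.0018 -1.4489]
[0.6644 0.1021 0.1876] [1.8085 1.581  0.7106] [ 0.0481 -0.089   2.1078 -0.4778  0.3136  0.576 ]
```

Call:
play_rows(commands=[[[0,0,0,0.003,0.006,-0.013,-0.15],[0,0,0,0.005,0.013,-0.026,-0.15],[0,0,0,0.005,0.013,-0.026,-0.15],[0,0,0,0.005,0.013,-0.026,-0.3],[0,0,0,0.005,0.013,-0.026,-0.5]]], newtons=12)

```text
time_s: 14.3
position: [0.6664, 0.1058, 0.1802]
tcp_rot: [1.809, 1.581, 0.711]
force: [-0.1, 0.8, -0.1]
grip_width: 0.0283
gripper_force: 0.0
```

```bash
python3 pose.py
```

```text
tcp stand mm [104.1728   0.0267 180.1544] z [ 0.7517  0.0315 -0.6588] y [0.6579 0.0347 0.7523] j [ 0.0562 -0.0692  2.105  -0.5198  0.3019  0.6241] t 14.3 w 0.028326707002106318 [-0.1443  0.7745 -0.0577]
tilt 48.768943563232355
```

Call:
play_rows(commands=[[[0,0,0,0,0,0,-0.6],[0,0,0,0,0,0,-0.7],[0,0,0,0,0,0,-0.85],[0,0,0,0,0,0,-0.9],[0,0,0,0,0,0,-0.9]]])

```text
time_s: 14.8
position: [0.6668, 0.1058, 0.1809]
tcp_rot: [1.808, 1.58, 0.712]
force: [-1.0, 0.4, 2.9]
grip_width: 0.0049
gripper_force: 2.4
```

```bash
python3 pose.py; python3 m.py
```

```text
tcp stand mm [104.4926   0.089  180.8849] z [ 0.7524  0.0317 -0.6579] y [0.657  0.0346 0.7531] j [ 0.0561 -0.0698  2.1045 -0.5198  0.3017  0.624 ] t 14.8 w 0.004941754321413532 [-1.0048  0.3906  2.8842]
tilt 48.83443552125056
top rod 27 [ 92.1383 -28.4179 196.9291] [ 8.7924 78.0166  7.2953]
top barrel 80 [ -0.3461 -27.4204  80.2239] [-36.838  -16.2811] 85.07277579021601 [-0.2423 -6.6521]
side rod 62 [ 89.2825 -20.3625 194.8391] [12.5747 90.2469 11.4681]
side barrel 160 [-1.859  -6.4773 80.0823] [-41.5775  29.2907] 83.49774579109571 [ 0.0084 -1.2905]
[0.6668 0.1059 0.1809] [1.8077 1.58   0.7122] [ 0.0562 -0.0698  2.1046 -0.5198  0.3016  0.624 ]
```

The fingers closed to 5 mm, so they stop short of the rod. The tips seem to sit about 22 mm behind the nominal TCP. I'll check the real finger and body extents in the tool frame from the depth images.

```bash
cat > tool.py <<'E'
from m import *
from scipy.spatial.transform import Rotation as Rn
o=observe();R=Rn.from_rotvec(o['tcp_rot']).as_matrix()
for n in('side','top'):
    c=get_image(n);X=cloud(c).reshape(-1,3);T=(X-o['position'])@R*1000
    S=st(X);q=cv2.cvtColor(c['img'],cv2.COLOR_BGR2HSV).reshape(-1,3)
    k=(abs(T[:,0])<45)&(abs(T[:,1])<100)&(T[:,2]>-150)&(T[:,2]<10)&(S[:,2]>120)&(S[:,0]<88)&(q[:,1]<90)
    for a in range(-150,10,10):
        b=k&(T[:,2]>=a)&(T[:,2]<a+10)
        if b.sum()>2: print(n,a,b.sum(),'y',np.percentile(T[b,1],[1,50,99]),'x',np.percentile(T[b,0],[2,98]))
    lam=(S[:,2]>290)&(S[:,0]>70)&(S[:,0]<170)&(abs(S[:,1])<110);
    if lam.sum():print('lamp x',np.percentile(S[lam,0],[1,99]),'z',np.percentile(S[lam,2],[1,99]))
E
python3 tool.py
```

```text
side -150 95 y [-83.7051   6.7384  85.3403] x [-36.6035   7.8593]
side -140 193 y [-78.1323  18.9211  78.9331] x [-36.3415  24.5005]
side -130 48 y [-78.9954   8.5337  79.7356] x [-36.4035  22.9892]
side -120 3 y [-68.9853  73.2885  74.5393] x [-33.0411 -19.4254]
side -100 17 y [-13.8261  -2.7319  14.2714] x [-11.9358   1.5554]
side -90 23 y [-13.5989  -1.9271  14.5709] x [-12.8019  -4.1185]
side -80 20 y [-13.5266  -2.8095  14.9896] x [-12.2849  -8.2253]
side -70 19 y [-12.9091  -3.2832  14.2917] x [-12.2219  -6.8541]
side -60 24 y [-12.5973   5.2624  14.7049] x [-13.0673  -6.293 ]
side -50 11 y [-11.2825  -3.7702  12.7257] x [-13.2171  -6.4872]
side -40 18 y [-12.6905  -2.9369  14.1517] x [-12.3537  -6.8753]
side -30 8 y [-8.5078 -3.9468  6.6391] x [-11.3871  -8.0721]
side -20 3 y [-19.8144 -14.9811 -12.4722] x [-43.6104 -41.0254]
side -10 21 y [-41.6474 -24.8485 -17.0326] x [-44.9366  42.7641]
side 0 112 y [-60.8319 -46.6115 -29.252 ] x [-43.8921  43.6938]
lamp x [ 93.785  147.5735] z [307.8147 329.6294]
top -150 218 y [-22.9904  20.9258  88.2666] x [-31.3429  34.8459]
top -140 168 y [-74.0728  25.27    82.8437] x [-31.6725  35.0061]
top -130 158 y [-74.2064  80.2552  82.6937] x [-31.6351  34.2183]
top -120 15 y [-57.7813  80.8669  81.9327] x [-30.6139  32.9751]
top -20 4 y [-19.0357 -17.1721 -14.9446] x [-44.416  -39.5894]
top -10 12 y [-39.5548 -31.0394 -18.0261] x [-43.9999 -38.6515]
top 0 54 y [-57.7383 -47.8629 -40.4087] x [-43.4559  -9.2206]
lamp x [ 94.808  148.5244] z [312.2349 330.6032]
```

Everything on the hand sits about 22 mm further back than nominal: tips at -22 mm, wide body at -120 mm. I'll open again and go 20 mm deeper. By the same geometry the lamp still clears by about 10 mm.

Call:
play_rows(commands=[[[0,0,0,0,0,0,-0.15],[0,0,0,0,0,0,-0.15],[0,0,0,0,0,0,-0.15],[0,0,0,0,0,0,-0.15],[0,0,0,0,0,0,-0.15]]])

```text
time_s: 15.5
position: [0.6663, 0.1058, 0.1799]
tcp_rot: [1.809, 1.581, 0.711]
force: [0.5, 0.7, 0.4]
grip_width: 0.0391
gripper_force: 0.0
```

Call:
play_rows(commands=[[[0,0,0,0.015,-0.002,-0.012,-0.15],[0,0,0,0.03,-0.004,-0.025,-0.15],[0,0,0,0.049,-0.007,-0.044,-0.15],[0,0,0,0.049,-0.007,-0.044,-0.15],[0,0,0,0.049,-0.007,-0.044,-0.15]]])

```text
time_s: 16.0
position: [0.6811, 0.1036, 0.1664]
tcp_rot: [1.809, 1.581, 0.71]
force: [0.6, 0.7, 0.4]
grip_width: 0.0399
gripper_force: 0.0
```

```bash
python3 pose.py
```

```text
tcp stand mm [119.019    0.4628 166.3804] z [ 0.7512  0.0312 -0.6594] y [0.6585 0.0347 0.7518] j [ 0.0497 -0.0123  2.0788 -0.5584  0.2734  0.6612] t 16.0 w 0.03991535293077621 [0.604  0.7408 0.4199]
tilt 48.72190393004717
```

Call:
play_rows(commands=[[[0,0,0,0,0,0,-0.5],[0,0,0,0,0,0,-0.7],[0,0,0,0,0,0,-0.85],[0,0,0,0,0,0,-0.9],[0,0,0,0,0,0,-0.9]]], newtons=12)

```text
time_s: 16.5
position: [0.6816, 0.1037, 0.1679]
tcp_rot: [1.808, 1.579, 0.713]
force: [0.7, -0.3, 0.6]
grip_width: 0.0116
gripper_force: 12.0
```

```bash
python3 pose.py
```

```text
tcp stand mm [119.5065   0.7216 167.9446] z [ 0.7527  0.0319 -0.6575] y [0.6567 0.0341 0.7534] j [ 0.0497 -0.014   2.0783 -0.5582  0.2729  0.6614] t 16.5 w 0.01158495449684023 [ 0.7439 -0.3254  0.5577]
tilt 48.86181096493185
```

The rod is gripped at 11.6 mm. Now I compute the fold arc, with the tilt eased from 49° to 20° after the first quarter.

Run:
```python
from m import *
th=np.linspace(1.819,.524,21); t=np.deg2rad(48.9)*np.ones(21); t[5:]=np.linspace(np.deg2rad(48.9),np.deg2rad(20),16)
x=60-130*np.cos(th)+36*np.sin(t); z=65+130*np.sin(th)-36*np.cos(t)
for c in range(4):
    print('call',c)
    for i in range(5*c+1,5*c+6):
        d=(x[i]-x[5*c])/1000; w=(np.r_[ex*d,(z[i]-z[5*c])/1000])/.3; b=(t[5*c]-t[i])/.5
        print(np.round([b*ey[0],b*ey[1],0,*w],3).tolist())
```

```text
call 0
[0.0, 0.0, 0.0, -0.027, 0.005, 0.006]
[0.0, 0.0, 0.0, -0.054, 0.01, 0.01]
[0.0, 0.0, 0.0, -0.082, 0.015, 0.013]
[0.0, 0.0, 0.0, -0.109, 0.02, 0.013]
[0.0, 0.0, 0.0, -0.137, 0.025, 0.012]
call 1
[0.012, 0.066, 0.0, -0.03, 0.006, -0.006]
[0.025, 0.132, 0.0, -0.06, 0.011, -0.014]
[0.037, 0.198, 0.0, -0.09, 0.017, -0.023]
[0.049, 0.265, 0.0, -0.119, 0.022, -0.034]
[0.061, 0.331, 0.0, -0.148, 0.027, -0.047]
call 2
[0.012, 0.066, 0.0, -0.028, 0.005, -0.014]
[0.025, 0.132, 0.0, -0.056, 0.01, -0.03]
[0.037, 0.198, 0.0, -0.082, 0.015, -0.047]
[0.049, 0.265, 0.0, -0.108, 0.02, -0.066]
[0.061, 0.331, 0.0, -0.133, 0.025, -0.086]
call 3
[0.012, 0.066, 0.0, -0.024, 0.004, -0.021]
[0.025, 0.132, 0.0, -0.046, 0.009, -0.043]
[0.037, 0.198, 0.0, -0.067, 0.012, -0.067]
[0.049, 0.265, 0.0, -0.087, 0.016, -0.091]
[0.061, 0.331, 0.0, -0.105, 0.019, -0.117]
```

Call:
play_rows(commands=[[[0,0,0,-0.027,0.005,0.006,-0.9],[0,0,0,-0.054,0.01,0.01,-0.9],[0,0,0,-0.082,0.015,0.013,-0.9],[0,0,0,-0.109,0.02,0.013,-0.9],[0,0,0,-0.137,0.025,0.012,-0.9]]], newtons=20)

```text
time_s: 17.0
position: [0.6405, 0.1115, 0.1729]
tcp_rot: [1.806, 1.579, 0.715]
force: [2.6, -1.7, 5.4]
grip_width: 0.0114
gripper_force: 20.0
```

```bash
python3 pose.py; python3 m.py | grep rod
```

```text
tcp stand mm [ 77.6993   0.8309 172.9257] z [ 0.7543  0.0325 -0.6557] y [0.6548 0.0344 0.755 ] j [ 0.0726 -0.1178  2.1667 -0.5814  0.2945  0.6959] t 17.0 w 0.011448219462716057 [ 2.5537 -1.7184  5.3635]
tilt 49.00327091029076
top rod 37 [ 52.1475 -30.6298 199.1936] [10.8536 23.2852  8.3632]
side rod 80 [ 48.1364 -13.8159 198.9329] [13.6134 93.2204 12.141 ]
```

Call:
play_rows(commands=[[[0.012,0.066,0,-0.03,0.006,-0.006,-0.9],[0.025,0.132,0,-0.06,0.011,-0.014,-0.9],[0.037,0.2,0,-0.09,0.017,-0.023,-0.9],[0.05,0.265,0,-0.12,0.022,-0.034,-0.9],[0.06,0.33,0,-0.148,0.027,-0.047,-0.9]]])

```text
time_s: 17.6
position: [0.5967, 0.12, 0.1596]
tcp_rot: [1.928, 1.681, 0.607]
force: [0.0, 0.0, 7.0]
grip_width: 0.0114
gripper_force: 20.0
```

Call:
play_rows(commands=[[[0.012,0.066,0,-0.028,0.005,-0.014,-0.9],[0.025,0.132,0,-0.056,0.01,-0.03,-0.9],[0.037,0.2,0,-0.082,0.015,-0.047,-0.9],[0.05,0.265,0,-0.108,0.02,-0.066,-0.9],[0.06,0.33,0,-0.133,0.025,-0.086,-0.9]]])

```text
time_s: 18.1
position: [0.555, 0.1273, 0.1306]
tcp_rot: [2.052, 1.784, 0.481]
force: [1.7, 1.7, 2.6]
grip_width: 0.0114
gripper_force: 20.0
```

```bash
python3 pose.py; python3 m.py | grep rod
```

```text
tcp stand mm [ -9.3153   0.7965 130.5789] z [ 0.4917  0.0313 -0.8702] y [0.8695 0.0353 0.4926] j [ 0.0783 -0.1742  2.1702 -0.162   0.6451  0.3226] t 18.1 w 0.011427516017603806 [1.7461 1.7431 2.6121]
tilt 29.470564266275506
top rod 49 [-27.2697 -25.6813 166.3202] [ 9.6313 80.3445  7.6021]
side rod 73 [-28.6516 -18.612  165.4993] [13.8293 90.0308 13.3044]
```

Call:
play_rows(commands=[[[0.012,0.066,0,-0.024,0.004,-0.021,-0.9],[0.025,0.132,0,-0.046,0.009,-0.043,-0.9],[0.037,0.2,0,-0.067,0.012,-0.067,-0.9],[0.05,0.265,0,-0.087,0.016,-0.091,-0.9],[0.06,0.33,0,-0.105,0.019,-0.117,-0.9]]])

```text
time_s: 18.7
position: [0.5237, 0.1325, 0.0949]
tcp_rot: [2.169, 1.88, 0.347]
force: [3.3, 2.1, 1.4]
grip_width: 0.0117
gripper_force: 20.0
```

Call:
play_rows(commands=[[[0,0,0,0,0,0,-0.9],[0,0,0,0,0,0,-0.9],[0,0,0,0,0,0,-0.9],[0,0,0,0,0,0,-0.9],[0,0,0,0,0,0,-0.9]]])

```text
time_s: 19.2
position: [0.5232, 0.1325, 0.094]
tcp_rot: [2.169, 1.88, 0.347]
force: [6.5, 3.8, -6.3]
grip_width: 0.0111
gripper_force: 20.0
```

```bash
cat > ang.py <<'E'
from m import *
for n in('top','side'):
    c=get_image(n);P=st(cloud(c).reshape(-1,3));q=cv2.cvtColor(c['img'],cv2.COLOR_BGR2HSV).reshape(-1,3)
    # panel's upper face in the xz plane, and yellow bars
    k=(abs(P[:,1])<70)&(abs(P[:,1])>25)&(P[:,0]>-8)&(P[:,0]<50)&(P[:,2]>68)&(P[:,2]<125)&(q[:,1]<60)
    y=(abs(abs(P[:,1])-84)<12)&(q[:,0]>18)&(q[:,0]<32)&(q[:,1]>150)&(P[:,2]>50)
    for l,m in(('panel',k),('bars',y)):
        if m.sum()>20:
            vx,vz,x0,z0=cv2.fitLine(P[m][:,[0,2]].astype(np.float32),cv2.DIST_HUBER,0,.01,.01).ravel()
            print(n,l,m.sum(),'deg',np.degrees(np.arctan(-vz/vx)),'z at x=20',z0+(20-x0)*vz/vx)
E
python3 pose.py; python3 m.py; python3 ang.py
```

```text
tcp stand mm [-41.5405   0.1351  94.0051] z [ 0.3388  0.0298 -0.9404] y [0.9398 0.0355 0.3397] j [ 0.0696 -0.116   2.1512 -0.0807  0.7653  0.2607] t 19.2 w 0.01112636122665013 [ 6.4732  3.7965 -6.275 ]
tilt 19.81333306960008
top rod 29 [-52.2474 -34.2368 132.9833] [ 9.1076 76.7103  7.436 ]
top barrel 13 [-10.77   -17.0904  78.0095] [-25.5568  10.3627] 88.70489397978523 [0.7565 5.0359]
side rod 64 [-54.3099 -22.4923 132.4539] [11.3008 70.8286 11.8692]
side barrel 94 [-3.6353 -7.1992 80.494 ] [-39.3225  29.85  ] 84.83478754339943 [ 0.0095 -3.1948]
[0.5232 0.1325 0.094 ] [2.1687 1.8798 0.3471] [ 0.0695 -0.116   2.1512 -0.0807  0.7653  0.2607]
top panel 560 deg 29.182808 z at x=20 90.61379
top bars 115 deg 30.30008 z at x=20 92.430115
side panel 216 deg 28.1723 z at x=20 90.60662
side bars 97 deg 28.778969 z at x=20 91.04438
```

The panel reads 28–29° against 29–30° for the bars, within tolerance. Releasing gently.

Call:
play_rows(commands=[[[0,0,0,0,0,0,-0.7],[0,0,0,0,0,0,-0.6],[0,0,0,0,0,0,-0.5],[0,0,0,0,0,0,-0.4],[0,0,0,0,0,0,-0.35]]], newtons=5)

```text
time_s: 19.9
position: [0.5241, 0.1324, 0.0955]
tcp_rot: [2.167, 1.879, 0.349]
force: [-0.2, -0.5, -0.2]
grip_width: 0.0297
gripper_force: 0.0
```

```bash
python3 pose.py; python3 ang.py; python3 m.py|grep rod
```

```text
tcp stand mm [-40.6411   0.2033  95.5475] z [ 0.3407  0.0298 -0.9397] y [0.9392 0.0358 0.3416] j [ 0.0695 -0.1174  2.1496 -0.0813  0.7664  0.2606] t 19.9 w 0.02973853130573392 [-0.1732 -0.5457 -0.164 ]
tilt 19.926297061524146
top panel 558 deg 28.964758 z at x=20 90.54577
top bars 116 deg 29.839739 z at x=20 92.55141
side panel 200 deg 28.232033 z at x=20 90.60179
side bars 109 deg 29.147554 z at x=20 91.57384
top rod 25 [-53.2035 -35.1263 133.6151] [ 8.9972 18.9151  6.3533]
side rod 82 [-55.5514 -12.9354 132.1036] [11.8889 89.8539 11.8806]
```

Call:
play_rows(commands=[[[0,0,0,-0.015,0.003,0.04,-0.35],[0,0,0,-0.03,0.006,0.085,-0.35],[0,0,0,-0.06,0.011,0.17,-0.35],[0,0,0,-0.1,0.018,0.28,-0.35],[0,0,0,-0.134,0.025,0.376,-0.35]]])

```text
time_s: 20.6
position: [0.4835, 0.14, 0.2098]
tcp_rot: [2.167, 1.879, 0.349]
force: [0.3, 0.2, 1.4]
grip_width: 0.0306
gripper_force: 0.0
```

Call:
play_rows(commands=[[[0,0,0,-0.05,0,0.05,-0.35],[0,0,0,-0.1,0,0.1,-0.35],[0,0,0,-0.1,0,0.1,-0.35],[0,0,0,-0.1,0,0.1,-0.35],[0,0,0,-0.1,0,0.1,-0.35]]])

```text
time_s: 21.1
position: [0.4539, 0.1399, 0.2371]
tcp_rot: [2.168, 1.88, 0.347]
force: [0.2, 0.5, 0.5]
grip_width: 0.0306
gripper_force: 0.0
```

```bash
python3 pose.py; python3 ang.py; python3 m.py; python3 -c "
from h import *
s=get_image('side');cv2.imwrite('pics/f.png',cv2.resize(s['img'][100:320,180:460],None,fx=2.7,fy=2.7))"
```

```text
tcp stand mm [-111.025    -5.2691  237.0576] z [ 0.3391  0.0294 -0.9403] y [0.9397 0.0357 0.3401] j [ 0.1033 -0.4771  2.1554 -0.0751  1.1234  0.2667] t 21.1 w 0.03058588357713136 [0.244  0.4696 0.5001]
tilt 19.833670617075928
top panel 649 deg 28.692257 z at x=20 90.35465
top bars 117 deg 30.830137 z at x=20 92.38193
side panel 220 deg 28.359083 z at x=20 90.65839
side bars 122 deg 28.829441 z at x=20 91.35014
top rod 123 [-53.8154  -0.8074 132.5453] [ 9.9015 88.123   9.1008]
top barrel 31 [-11.8076 -20.1567  77.9685] [-34.1253  20.8111] 79.57677337462512 [  0.028  -11.8018]
side rod 93 [-55.8494  -7.5018 131.8493] [12.351  91.5087 12.7009]
side barrel 96 [ -3.801  -17.4027  80.0848] [-41.3144  30.5134] 84.46982569544012 [ 0.0288 -3.1258]
[0.4539 0.1399 0.2374] [2.1683 1.8793 0.3471] [ 0.1033 -0.4773  2.155  -0.0751  1.1238  0.2667]
```

View pics/f.png

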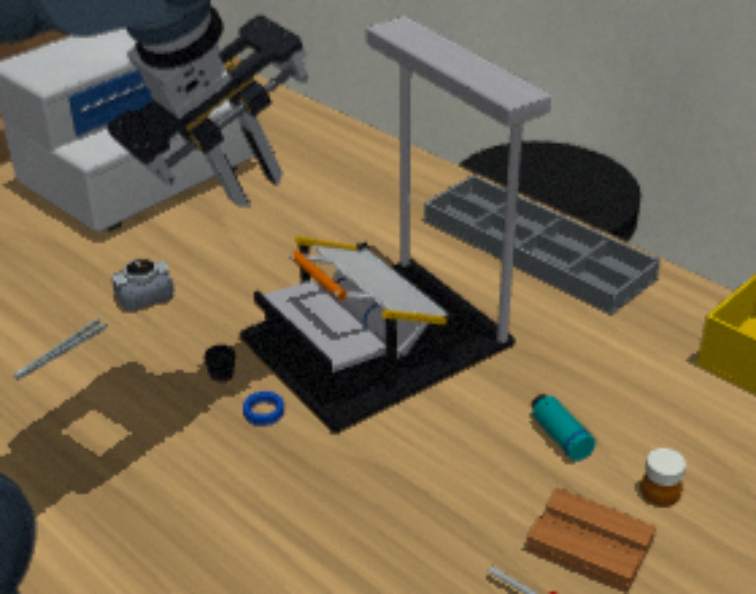

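The final view shows the shield in line with the yellow bars at (370,285), the barrel in the vee beneath it at (365,310), and the hand clear of everything. The shield is at about 28.6°.

```bash
python3 -c "
from cell import hand_in
print(hand_in())"
```

```text
the job is handed in; nothing more can be done
None
```

I placed the barrel in the vee and folded the shield to about 28.6° (target 30° ± 5°), then released it and handed the job in at about 21 s; the hand-in gave no verdict.

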